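# Unpin the bucket lid and hover it over the pail

### The arm

A 7-joint arm with a two-finger parallel gripper is mounted at the origin on the work surface. World frame = base frame: x ahead of the robot, y to its left, z up, the work surface at z = 0. Lengths are in m, angles in rad, forces in N, time in s.
With the tool pointing down it reaches from about 0.425 to 0.95 m from the base axis. Payload 4.7 kg.
Tool frame: the origin (TCP) lies at the very end of the fingers, on their centre line; the grasp point (between the pads) lies 19 mm behind it; x points along the fingers, y is the direction in which the jaws open and shut, and the axes are right-handed (so a half turn about x gives the same grasp; the last joint's range is limited). The gripper opens to 85 mm and grips with 20 to 120 N. Pads are 22 mm wide; open, the fingers measure 114 mm over their backs; the gripper's body (76 mm by 85 mm) begins 54 mm behind the grasp point. The pads swing forward as they close: fully open they stand 13 mm farther back than shut.
Start: joints at [1.24, 0.469, -0.049, 1.532, 0.024, 1.141, -0.082], TCP at [0.201, -0.644, 0.231] pointing down, gripper open.
Joint ranges: [-2.59, 2.59], [-0.33, 1.99], [-1.39, 1.29], [0.1, 2.45], [-1.04, 4.18], [0.21, 1.99], [-2.66, 2.66]. Speed limits (rad/s): [2.57, 2.57, 3.14, 3.14, 3.14, 3.14, 3.14].

### API

Orientations are given as a unit quaternion [x, y, z, w].
In Python, from plant import state, capture, sign_off, cut_out, place_of gives the robot as it stands.
- The arm moves only by the tool apply_moves, never from a script. Its argument "deltas" is a list of rows, each a list of 6 numbers: the shift along the tool's x, y, z in cm, then the turn, a rotation vector about the tool's x, y, z in rad. In form: [[x, y, z, wx, wy, wz], ...]. A call has 1 to 10 rows; each row shifts and turns the commanded pose from where the row before left it, along the tool's axes as they then stand; what a row does not reach is not made up. A row lasts 1/10 s, in which the tool goes at most 50 mm and 8.59 degrees, less where a joint would pass 70% of its speed; a pose out of reach is approached as far as the arm can. A call is refused whole if a number of a shift passes 5 or a number of a turn 0.15, either way. A call with a gripper value outside its range is refused whole. "claw" is the finger opening in cm, from 0 to 8.54, set as the call begins (left out, the last holds). The fingers move at their own pace and stop on an object; "grip_force" is the grip in N (left out, the last holds). Time passes only in rows, so rows that do not move let the fingers close. It gives the time, the measured TCP pose, the force and the opening at its end, in the units of the state.
- state(): the state, without advancing time (a new reading comes with each control period).
- capture(name): name is "scene" or "top"; returns a dict with "image" (480x640x3 uint8, red, green, blue), "range_z" (480x640 float32, m along the optical axis (not along the pixel's ray), 0 where there is no reading), "fovy" (degrees; the focal length in pixels is half the picture's height over the tangent of half this angle, whatever the lens; pixels are square), "cx", "cy" (the principal point, pixels), "R" (3x3) and "t" (3): a world point X has camera coordinates R X + t. Camera axes: x right, y down, z forward; pixel columns grow to the right and rows downward; lengths in m; the calibration is good to about 2 mm. A picture is of the moment at which its call begins.
- sign_off(): hands the job in, once; it reports no verdict.
Trained networks look in a picture, given as the dict that the camera call returned (one of the last four; its "shot" number tells which), for a name from the list of things; names that differ only in an ending like _2 or _b are one class to them, and where a whole thing is asked for, a point or a joint stands for the part that bears it (a point fixed in the world has none). Each returns a list of dicts, best first, with "confidence" (0 to 1); they miss things now and then, are a little off and sometimes report something else, mostly with a low value. They report only what shows in the picture. A call takes as long as a camera call.
- cut_out(picture, target): "pixels" (480x640 bool, what is visible of it) and "extent" ([left, top, right, bottom] as shares, 0 to 1, of the picture: columns of its width, rows of its height, round what is visible of it).
- place_of(picture, target): "location" ([column, row] as shares, 0 to 1, of the picture: columns of its width, rows of its height: a listed point, or the origin of a listed thing).
The state is a dict: "time": time; "q": joint angles; "joint_velocities": joint speeds; "effort": joint torques, N m; "tcp_pos": TCP position; "tcp_rot": TCP orientation; "wrist_force": force on the tool from outside, world axes, zero at the start; "moment": the same for the moment, N m; "width": finger opening in m.
Only numpy, scipy, OpenCV 4.12 (cv2) and the standard library are available. Lean on these libraries where they do the work, as an engineer would, in place of code of your own. Each camera call takes 0.05 s, during which the arm holds its last target.

### The job

Pull the keeper pin out of its bore on the wooden lid rest and lay it down in the open notch beside the bore. Then take the steel lid by its handle, carry it over the things in between without disturbing anything on the shelf, and hold it level and centred about a centimetre above the pail's rim, its tab over the pail's ear, never touching the pail. Finish while still holding it there: don't set it down or let go.

Things in the scene. Friction and masses are not known exactly. Their poses are not given: they have to be found in the camera images.
- rest: Fixed plywood lid rest, may stand left or right: 175 x 110 mm board 12 mm thick, round seat 104 mm across with its top 34 mm up, grey bracket block at -x (towards the robot). Origin under the seat's centre, on the shelf; z up. The bracket spans x -105 to -75, y -22 to 67 mm, top 68 mm up; nothing lies under the pin's grip, outside the bracket.
- bore (a point): Outer mouth of the bore that holds the pin (rest frame -105, 0, 52 mm). The bore runs straight through the bracket along the rest's x, 30 mm long, square, 13 mm wide, from 46 to 58 mm up. The pin is drawn out along the rest's -x.
- notch (a point): Middle of the floor of the parking notch (rest frame -90, 45, 50 mm): a groove along the rest's x through the bracket, 16 mm wide, 18 mm deep, open at the top and both ends. A pin lying in it has its axis 55 mm up.
- pin: Keeper pin, 70 g: black grip 16 mm diameter x 32 long, then a steel shank 10 mm diameter x 56 long. Origin: centre of the grip, on the axis; x runs from grip to tip. At the start it lies in the bore, origin at rest x = -131 mm, axis 51 mm up, tip over the lid's edge. It comes free after 46 mm. Parked, it must lie with its grip just outside the bracket (origin at rest x -140 to -121), or it tips.
- pin_tip (a point): End of the pin's shank, 72 mm from the pin's origin along its x. The centre of mass lies 37 mm from the origin.
- lid: Loose round steel lid, 130 mm across, 8 mm thick, about 0.26 kg, lying on the seat. Origin: centre of its flat underside, z up. A flat tab 26 mm wide sticks out 23 mm beyond the edge at +x. On top along its x stands a black bridge handle: bar 72 mm long, 14 wide (y), 18 high, centre 39 mm above the underside, on end posts, 22 mm free between lid and bar.
- lid_handle (a point): Centre of the lid's handle bar, 39 mm above the underside; grip it across the lid's y (14 mm).
- lid_tab (a point): Middle of the lid's tab, level with the underside, 78 mm from the lid's centre along its x.
- pail: Fixed open steel pail, 112 mm high, 132 mm across the rim, a wire bail folded down against its -x side. Origin: under its centre on the shelf, z up. A flat ear 26 mm wide, top flush with the rim, sticks out 19 mm at its +x.
- pail_rim (a point): Centre of the pail's mouth, level with the rim (112 mm up).
- pail_ear (a point): Top of the pail's ear, 78 mm from the pail's axis along its x, level with the rim; the lid's tab belongs above it.
- soap: Bystander: white pump dispenser, 66 mm diameter, 145 mm high, spout along x. Stands between rest and pail. Origin: centre of the foot.
- mug: Bystander: ceramic mug, 78 mm diameter, 92 mm high, handle at its +y, between rest and pail. Origin: centre of the foot.
- pot: Bystander: small terracotta pot, 80 mm diameter, 85 mm high, between rest and pail. Origin: centre of the foot.
- jar: Bystander: glass jar, 68 mm diameter, 95 mm high, left side. Origin: centre of the foot.
- tin: Bystander: plain tin, 72 mm diameter, 100 mm high, right side. Origin: centre of the foot.
- brush: Bystander: blue scrubbing brush, 150 x 55 mm, 71 mm high over its handle, lying along its x at the back left. Origin: centre of the underside.
- scraper: Bystander: flat scraper 220 mm long, lying along its x at the back right. Origin: underside.

How it is judged:
On the way, in this order (a step that is already met when the one before it is completed fails the run):
1. the keeper pin lies released in the notch (y of pin in the frame of rest between 0.036 and 0.054 m and x of pin in the frame of rest between -0.15 and -0.112 m and z of pin in the frame of rest between 0.049 and 0.062 m and angle between the x axis of pin and the x axis of rest, either way round below 0.25 rad and linear speed of pin below 0.03 m/s and contact force between the fingers and pin below 0.1 N), for 0.2 s.
2. the lid is held up clear of the rest (z of lid in the frame of rest above 0.08 m and contact force between the fingers and lid above 0.5 N), for 0.2 s.
At the end, for the whole second after the job is handed in: Fingers hold the lid still and level (5 deg), underside 3 to 25 mm above the rim, centre within 10 mm of the pail axis, tab within 14 mm of straight above the ear, not touching the pail; the pin lies released along the notch (9 mm sideways, 14 deg), grip just outside the bracket (all of step 1 and z of lid in the frame of pail_rim between 0.003 and 0.025 m and horizontal distance between lid and pail_rim below 0.01 m and horizontal distance between lid_tab and pail_ear below 0.014 m and angle between lid's own z axis and vertical below 0.09 rad and contact force between the fingers and lid above 0.5 N and contact force between lid and pail below 0.1 N and linear speed of lid below 0.02 m/s); the arm keeps its last pose, push and grip.
It fails at once if the lid or the gripper touches the pail (contact force between any of lid, the arm, the fingers and pail above 0.5 N).
It fails at once if a bystander is moved by more than 15 mm (distance of any of soap, mug, pot, jar, tin, brush, scraper from where it was at the start of the episode above 0.015 m).
It also fails if it takes over 64 s, if anything falls off the work surface, if the arm or the gripper's body presses on something with over 40 N, if the wrist force passes 120 N, or if a joint passes its speed limit or range.

## Working session

There is one attempt and no reset: what is moved stays moved. The work goes in short steps, Python scripts to look and compute and a tool call to move; the robot and the scene stay as the last step left them, time stands still between calls to the robot, and variables do not carry over. Pictures are saved under pics/ and viewed, and the job is handed in when it is done.

Besides the shell and the picture viewer there is one more tool, called after "Emit:" by a JSON object that holds its "fn" and its "kwargs". apply_moves: Moves the arm, as the interface text tells. Its arguments: {"type":"object","properties":{"deltas":{"type":"array"},"claw":{"type":"number"},"grip_force":{"type":"number"}},"required":["deltas"]}

```bash
ls; mkdir -p pics
cat > h.py <<'E'
import numpy as np, cv2
from plant import state, capture, sign_off, cut_out, place_of
def f(c): return 240/np.tan(np.radians(c['fovy'])/2)
def world(c,u,v,z=None):
    F=f(c); d=np.array([(u-c['cx'])/F,(v-c['cy'])/F,1.0])
    return np.array(c['R']).T@(d*z-np.array(c['t']))
def ray_at(c,u,v,h):
    F=f(c); d=np.array([(u-c['cx'])/F,(v-c['cy'])/F,1.0]); R=np.array(c['R'])
    o=-R.T@np.array(c['t']); w=R.T@d; return o+w*(h-o[2])/w[2]
def cloud(c):
    F=f(c); v,u=np.mgrid[:480,:640]; z=c['range_z']
    P=np.stack([(u-c['cx'])/F*z,(v-c['cy'])/F*z,z],-1)
    return (P-np.array(c['t']))@np.array(c['R'])
def proj(c,X):
    p=np.array(c['R'])@X+np.array(c['t']); return p[:2]/p[2]*f(c)+[c['cx'],c['cy']]
def save(c,n): cv2.imwrite('pics/'+n,cv2.cvtColor(c['image'],cv2.COLOR_RGB2BGR))
E
python3 - <<'E'
from h import *
for n in ['scene','top']:
    c=capture(n); save(c,n+'0.png'); P=cloud(c)
    print(n,c['fovy'],-np.array(c['R']).T@np.array(c['t']))
    for t in ['rest','bore','notch','pin','pin_tip','lid','lid_handle','lid_tab','pail','pail_rim','pail_ear','soap','mug','pot','jar','tin','brush','scraper']:
        r=place_of(c,t)
        if r:
            u,v=r[0]['location'][0]*640,r[0]['location'][1]*480
            print(t,round(r[0]['confidence'],2),round(u),round(v),P[min(479,int(v)),min(639,int(u))].round(3),len(r))
        else: print(t,None)
print(state())
E
```

```text
pics
scene 56.841989126958765 [1.1435994  0.55288398 1.09820096]
rest 0.26 433 280 [0.489 0.309 0.05 ] 1
bore 0.85 423 270 [0.501 0.275 0.07 ] 1
notch 0.61 431 280 [0.495 0.306 0.052] 1
pin 0.43 425 261 [0.462 0.257 0.059] 2
pin_tip 0.54 413 283 [0.534 0.276 0.046] 2
lid 0.88 403 297 [0.612 0.295 0.084] 1
lid_handle 0.69 406 291 [0.59  0.291 0.084] 2
lid_tab 0.91 389 322 [0.672 0.309 0.045] 2
pail 0.8 275 198 [ 0.623 -0.202  0.074] 1
pail_rim 0.65 272 174 [ 0.561 -0.298  0.063] 2
pail_ear 0.76 252 186 [ 0.664 -0.256  0.111] 1
soap 0.77 334 240 [0.595 0.024 0.054] 1
mug 0.75 355 216 [0.488 0.006 0.053] 2
pot 0.87 300 258 [0.712 0.007 0.056] 1
jar 0.93 444 359 [0.659 0.469 0.072] 1
tin 0.86 237 164 [ 0.601 -0.44   0.029] 2
brush 0.7 343 331 [0.771 0.238 0.034] 1
scraper 0.73 235 227 [ 0.758 -0.243  0.006] 1
top 55.04146556282214 [ 0.35983554 -0.00380132  1.15092107]
rest 0.43 325 306 [ 0.449 -0.023  0.003] 1
bore 0.79 200 294 [0.489 0.268 0.065] 1
notch 0.79 184 289 [0.503 0.313 0.046] 1
pin 0.68 199 255 [0.585 0.279 0.041] 2
pin_tip 0.48 199 273 [0.541 0.28  0.038] 1
lid 0.6 197 258 [
[... 486 characters left out ...]
757 -0.234  0.003] 4
{'time': 1.9, 'q': array([ 1.24009393,  0.46860595, -0.04863168,  1.53252098,  0.02410309,
        1.14103534, -0.08229382]), 'joint_velocities': array([-0.00022029,  0.00110426, -0.00115001, -0.00088413, -0.00010615,
        0.00063664,  0.00067513]), 'effort': array([-6.44524916e-04, -5.10151863e+01, -4.63849981e-02, -2.38007623e+01,
        1.09501611e-02,  8.99982515e-04, -5.24250083e-06]), 'tcp_pos': array([ 0.20069659, -0.64446846,  0.23132203]), 'tcp_rot': array([ 0.69908607,  0.10631268, -0.69905146,  0.10631711]), 'wrist_force': array([-0.3850818 ,  0.14642045,  1.03841803]), 'moment': array([-0.01622517, -0.02248013,  0.02204472]), 'width': 0.08550794469427714}
```

View images.

View pics/scene0.png

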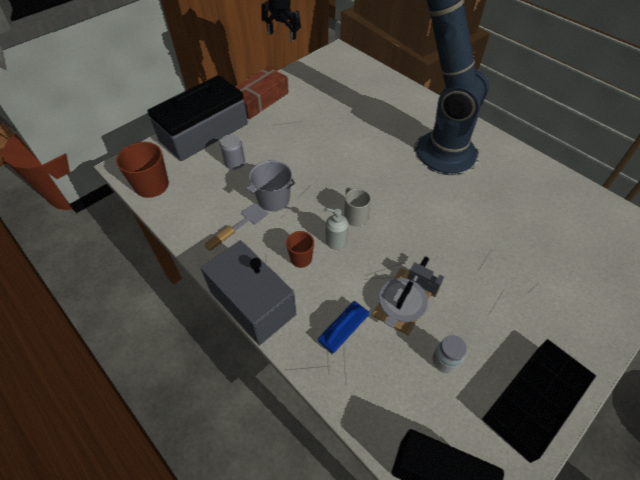

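View pics/top0.png

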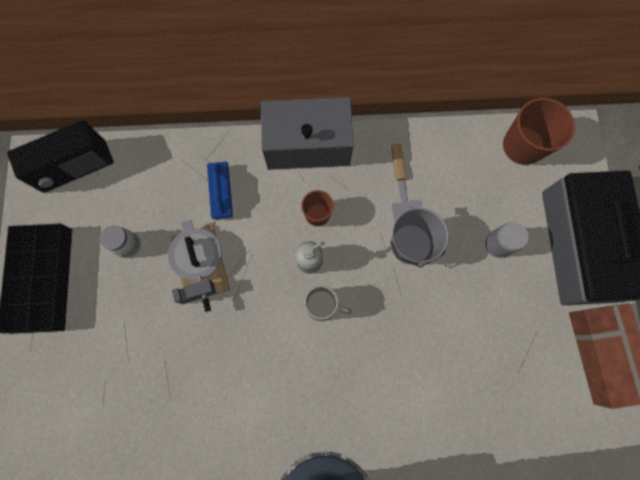

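Run:
```python
from h import *
import pickle
cs=[capture('top'),capture('scene')]
pickle.dump(cs,open('c0.pkl','wb'))
c=cs[0]
a=c['image'][190:340,130:280]; b=c['image'][180:290,370:480]
o=np.zeros((600,800,3),np.uint8)
o[:400,:400]=cv2.resize(a,(400,400),interpolation=2); o[:400,400:]=cv2.resize(b,(400,400),interpolation=2)
o=np.clip(o.astype(float)*1.6,0,255).astype(np.uint8)[:400]
cv2.imwrite('pics/z0.png',o[:,:,::-1])
for c in cs:
    P=cloud(c); ok=c['range_z']>0
    # height hist near rest
    m=ok&(np.hypot(P[...,0]-.585,P[...,1]-.29)<.2)
    print(np.histogram(P[m][:,2],np.arange(-.004,.11,.004)))
    for lo,hi,nm in [(.062,.074,'68'),(.036,.050,'lidtop'),(.08,.1,'bar')]:
        mm=m&(P[...,2]>lo)&(P[...,2]<hi); q=P[mm]; print(nm,len(q),q.mean(0).round(4),q.min(0).round(3),q.max(0).round(3))
        if len(q)>10: print(cv2.minAreaRect((q[:,:2]*1000).astype(np.float32)))
```

```text
(array([9018, 3119,  187,  394,  146,   33,   39,   56,  153,  386,  892,
       1186,  207,  111,  125,  106,  149,  425,  182,   46,   85,  104,
         21,  115,  260,   43,    0,    0]), array([-0.004,  0.   ,  0.004,  0.008,  0.012,  0.016,  0.02 ,  0.024,
        0.028,  0.032,  0.036,  0.04 ,  0.044,  0.048,  0.052,  0.056,
        0.06 ,  0.064,  0.068,  0.072,  0.076,  0.08 ,  0.084,  0.088,
        0.092,  0.096,  0.1  ,  0.104,  0.108]))
68 744 [0.5786 0.3035 0.0667] [0.471 0.219 0.062] [0.777 0.487 0.074]
((598.79248046875, 308.84417724609375), (250.59336853027344, 312.2210998535156), 27.897741317749023)
lidtop 2342 [0.5951 0.2904 0.0409] [0.446 0.199 0.036] [0.78  0.477 0.05 ]
((630.4136962890625, 339.99139404296875), (252.44984436035156, 329.14044189453125), 78.19491577148438)
bar 543 [0.6186 0.4334 0.0907] [0.554 0.276 0.08 ] [0.657 0.489 0.099]
((608.05810546875, 378.1817626953125), (217.3074188232422, 63.412086486816406), 77.0358657836914)
(array([3363, 6110,  798,  197,  265,   55,   22,   46,   59,  201,  416,
        996,  537,  102,   75,   83,   68,  157,  264,   79,   30,   92,
         40,   15,  219,  153,    0,    0]), array([-0.004,  0.   ,  0.004,  0.008,  0.012,  0.016,  0.02 ,  0.024,
        0.028,  0.032,  0.036,  0.04 ,  0.044,  0.048,  0.052,  0.056,
        0.06 ,  0.064,  0.068,  0.072,  0.076,  0.08 ,  0.084,  0.088,
        0.092,  0.096,  0.1  ,  0.104,  0.108]))
68 517 [0.5907 0.2935 0.0686] [0.457 0.221 0.062] [0.778 0.475 0.074]
((595.7005615234375, 290.80645751953125), (281.37890625, 276.1265869140625), 26.031341552734375)
lidtop 1996 [0.6154 0.2874 0.0424] [0.474 0.2   0.036] [0.781 0.474 0.05 ]
((647.5433349609375, 288.60833740234375), (253.32928466796875, 275.3146667480469), 38.04458999633789)
bar 519 [0.624  0.4261 0.0923] [0.559 0.276 0.08 ] [0.662 0.487 0.1  ]
((613.2368774414062, 376.9622802734375), (217.53884887695312, 64.98461151123047), 77.20381164550781)
```

View pics/z0.png

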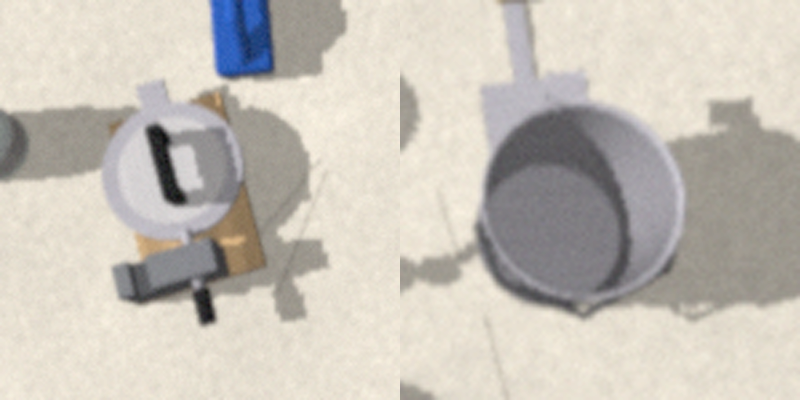

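```bash
cat > fit.py <<'E'
from h import *
import pickle
cs=pickle.load(open('c0.pkl','rb'))
def rect(q):
    (c,s,a)=cv2.minAreaRect((q[:,:2]*1000).astype(np.float32)); return np.round(c,1),np.round(s,1),round(a,1)
def circ(q):
    A=np.c_[2*q[:,:2],np.ones(len(q))]; s=np.linalg.lstsq(A,(q[:,:2]**2).sum(1),rcond=None)[0]; return s[:2].round(4),np.sqrt(s[2]+s[:2]@s[:2])
if __name__=='__main__':
  for c in cs:
    P=cloud(c); ok=c['range_z']>0; Z=P[...,2]
    d=np.hypot(P[...,0]-.585,P[...,1]-.29)
    bar=P[ok&(d<.06)&(Z>.04+.03)&(Z<.1)&(c['image'].sum(-1)<150)]
    print('bar',len(bar),bar.mean(0).round(4),np.median(bar[:,2]),rect(bar[bar[:,2]>np.median(bar[:,2])-.008]))
    d2=np.hypot(P[...,0]-.495,P[...,1]-.29)
    br=P[ok&(d2<.07)&(P[...,0]<.535)&(Z>.060)&(Z<.074)]
    print('bracket',len(br),br.mean(0).round(4),rect(br))
    dk=ok&(np.hypot(P[...,0]-.455,P[...,1]-.262)<.035)&(Z>.035)&(c['image'].sum(-1)<110)
    pg=P[dk]; print('grip',len(pg),pg.mean(0).round(4),pg[:,2].max(),rect(pg))
    # lid top
    m=ok&(Z>.034)&(Z<.05)&(d<.1)&(P[...,0]>.525)
    q=P[m]; print('lid',len(q),q.mean(0).round(4),np.median(q[:,2]))
    hull=cv2.convexHull((q[:,:2]*1000).astype(np.float32))[:,0]/1000.
    h2=hull[np.hypot(*(hull-[.589,.291]).T)<.07]; print(' circ',circ(h2), 'tab tip', hull[np.argmax(np.hypot(*(hull-[.589,.291]).T))])
    # pail rim
    dp=np.hypot(P[...,0]-.6,P[...,1]+.27)
    m=ok&(Z>.104)&(Z<.12)&(dp<.12); q=P[m]; print('pail',len(q),q.mean(0).round(4),np.median(q[:,2]))
    x,r=circ(q)
    for k in range(6):
        e=np.hypot(*(q[:,:2]-x).T); x,r=circ(q[(abs(e-.0655)<.006 if k else e<.075)])
    print(' rim',x,r); e=q[np.hypot(*(q[:,:2]-x).T)>.07]; print(' ear',len(e),e.mean(0).round(4) if len(e) else '', rect(e) if len(e)>3 else '', np.degrees(np.arctan2(*(e.mean(0)[:2]-x)[::-1])) if len(e) else '')
    for n,(X,Y),h in [('soap',(.575,.018),.145),('mug',(.47,0),.092),('pot',(.7,-.005),.085),('tin',(.6,-.45),.1),('jar',(.64,.46),.095),('brush',(.745,.225),.07)]:
        m=ok&(np.hypot(P[...,0]-X,P[...,1]-Y)<.08)&(Z>h-.02)&(Z<h+.012); q=P[m]
        if len(q): print(' ',n,len(q),q.mean(0).round(3),q.min(0).round(3),q.max(0).round(3))
E
python3 fit.py
```

```text
bar 149 [0.588  0.2864 0.0794] 0.079636144526564 (array([588.4, 286.9]), array([69.1, 11. ]), 14.9)
bracket 423 [0.4969 0.2843 0.0659] (array([480.6, 284.8]), array([63.7, 89.2]), 14.3)
grip 47 [0.463  0.255  0.0562] 0.06044207859183807 (array([462.6, 254.9]), array([26.7,  9.5]), 16.5)
lid 2030 [0.5916 0.2889 0.0406] 0.04058922537689908
 circ (array([0.5895, 0.2894]), np.float64(0.06498794874447095)) tab tip [0.67678654 0.30207118]
pail 467 [ 0.6137 -0.2563  0.1092] 0.10946032316323401
 rim [ 0.5949 -0.2516] 0.06336140342756257
 ear 68 [ 0.6715 -0.2483  0.1103] (array([ 671.4, -248.4]), array([14.1, 26.4]), 3.0) 2.4828001717809585
  soap 121 [0.567 0.    0.14 ] [ 0.553 -0.028  0.128] [0.582 0.018 0.145]
  mug 412 [ 0.486 -0.011  0.089] [ 0.413 -0.072  0.073] [0.549 0.032 0.104]
  pot 303 [ 0.689 -0.017  0.08 ] [ 0.645 -0.056  0.065] [0.725 0.022 0.089]
  tin 740 [ 0.581 -0.471  0.096] [ 0.548 -0.509  0.081] [ 0.617 -0.439  0.103]
  jar 546 [0.626 0.466 0.092] [0.597 0.437 0.076] [0.657 0.499 0.099]
  brush 294 [0.751 0.229 0.064] [0.701 0.219 0.05 ] [0.811 0.241 0.076]
bar 130 [0.59
[... 375 characters left out ...]
6479074144338866)) tab tip [0.6787133 0.3091276]
pail 310 [ 0.605  -0.2589  0.1109] 0.11133432848466515
 rim [ 0.5988 -0.2519] 0.06334914682814854
 ear 39 [ 0.6727 -0.2493  0.1129] (array([ 611.9, -272.8]), array([157.1,  24.8]), 19.7) 2.0161713583471506
  soap 73 [0.573 0.002 0.143] [ 0.558 -0.026  0.128] [0.587 0.02  0.151]
  mug 307 [ 0.461 -0.013  0.086] [ 0.414 -0.07   0.072] [0.549 0.029 0.103]
  pot 330 [ 0.687 -0.018  0.079] [ 0.647 -0.058  0.065] [0.728 0.022 0.091]
  tin 333 [ 0.591 -0.468  0.098] [ 0.553 -0.511  0.08 ] [ 0.623 -0.438  0.109]
  jar 538 [0.634 0.469 0.094] [0.601 0.44  0.075] [0.662 0.498 0.1  ]
  brush 286 [0.765 0.232 0.066] [0.701 0.22  0.05 ] [0.817 0.243 0.076]
```

```bash
cat > fit2.py <<'E'
from fit import *
from scipy.optimize import minimize
from scipy.spatial.transform import Rotation as Ro
s=state(); R=Ro.from_quat(s['tcp_rot']).as_matrix(); print(R.round(3))
# bracket by rect-fit: points in z band, fit yaw/centre
for c in cs:
    P=cloud(c); ok=c['range_z']>0; Z=P[...,2]
    m=ok&(Z>.061)&(Z<.073)
    a=np.radians(14); ex=np.array([np.cos(a),np.sin(a)]); ey=np.array([-ex[1],ex[0]])
    L=np.stack([(P[...,:2]-[.5905,.289])@ex,(P[...,:2]-[.5905,.289])@ey],-1)
    m&=(L[...,0]<-.065)&(L[...,0]>-.125)&(abs(L[...,1]-.0225)<.07)
    q=P[m]; qq=q[abs(q[:,2]-np.median(q[:,2]))<.004]; print(len(qq),np.median(q[:,2]),rect(qq))
    l=L[m]; print('local x pct',np.percentile(l[:,0],[2,10,50,90,98]).round(4),'y',np.percentile(l[:,1],[2,50,98]).round(4))
    # tab, shank
    d=np.hypot(P[...,0]-.5905,P[...,1]-.289)
    t=P[ok&(d>.069)&(d<.1)&(Z>.034)&(Z<.05)&(L[...,0]>.05)]; print('tab',t.mean(0).round(4),len(t),np.degrees(np.arctan2(t[:,1].mean()-.289,t[:,0].mean()-.5905)))
    # bright/dark check: grip edges by colour
E
python3 fit2.py
```

```text
[[ 0.     0.297 -0.955]
 [-0.    -0.955 -0.297]
 [-1.     0.    -0.   ]]
395 0.06597909769320937 (array([496.6, 288.9]), array([31. , 89.2]), 14.0)
local x pct [-0.1064 -0.1042 -0.092  -0.0794 -0.0764] y [-0.0212  0.0156  0.0656]
tab [0.6655 0.3095 0.0392] 74 15.273787847721739
263 0.06853230249766405 (array([500.9, 288.4]), array([34. , 88.8]), 11.1)
local x pct [-0.104  -0.0999 -0.0858 -0.0738 -0.0724] y [-0.0219  0.0138  0.0649]
tab [0.668  0.3093 0.0414] 81 14.710483009725815
```

Emit:
{"fn": "apply_moves", "kwargs": {"deltas": [[0,0,0,0.058,0,0],[0,-2.9,-3.72,0,0,0],[0,-2.9,-3.72,0,0,0],[0,-2.9,-3.72,0,0,0],[0,-2.9,-3.72,0,0,0],[0,-2.9,-3.72,0,0,0],[0,-2.9,-3.72,0,0,0],[0,-2.9,-3.72,0,0,0],[0,-2.9,-3.72,0,0,0],[0,-2.9,-3.72,0,0,0]], "claw": 4.5, "grip_force": 40}}

```text
time: 3.0
tcp_pos: [0.4636, -0.3089, 0.2317]
tcp_rot: [0.702, 0.086, -0.702, 0.086]
wrist_force: [-0.4, -0.6, -0.3]
width: 0.0449
```

Emit:
{"fn": "apply_moves", "kwargs": {"deltas": [[0,-2.9,-3.72,0,0,0],[0,-2.9,-3.72,0,0,0],[0,-2.9,-3.72,0,0,0],[0,-4.64,-0.27,0,0,0],[0,-4.64,-0.27,0,0,0],[0,-4.64,-0.27,0,0,0],[0,-4.64,-0.27,0,0,0],[0,-4.64,-0.27,0,0,0],[0,-4.64,-0.27,0,0,0],[0,-4.64,-0.27,0,0,0]]}}

```text
time: 4.0
tcp_pos: [0.4893, 0.1224, 0.2317]
tcp_rot: [0.702, 0.086, -0.702, 0.086]
wrist_force: [0.6, 0.3, -0.4]
width: 0.045
```

```bash
cat > st.py <<'E'
from h import *
from scipy.spatial.transform import Rotation as Ro
def rep(yaw=14.0,target=None):
    s=state(); R=Ro.from_quat(s['tcp_rot']).as_matrix()
    print('t',s['time'],'tcp',s['tcp_pos'].round(4),'zyaw',np.degrees(np.arctan2(R[1,2],R[0,2])).round(2),'tilt',np.degrees(np.arccos(-R[2,0])).round(2),'w',round(s['width'],4),'F',s['wrist_force'].round(2),'M',s['moment'].round(2))
    print('q',s['q'].round(2))
    a=np.radians(yaw); O=np.array([.5911,.2889]); ex=np.array([np.cos(a),np.sin(a)]); ey=np.array([-ex[1],ex[0]]); d=s['tcp_pos'][:2]-O
    print('in rest mm',(1000*np.array([d@ex,d@ey,s['tcp_pos'][2]])).round(1))
    if target is not None: print('tool delta cm',(100*(R.T@(np.array(target)-s['tcp_pos']))).round(2))
    return s
E
python3 -c "
from st import *
rep(target=[.464,.2572,.034])"
```

```text
t 4.0 tcp [0.4893 0.1224 0.2317] zyaw -166.05 tilt 0.06 w 0.045 F [ 0.55  0.29 -0.42] M [ 0.15 -0.03 -0.  ]
q [ 0.06  0.22 -0.45  1.91  0.11  1.03 -1.77]
in rest mm [-139.  -136.9  231.7]
tool delta cm [ 19.77 -13.7   -0.77]
```

Emit:
{"fn": "apply_moves", "kwargs": {"deltas": [[0,-4.57,-0.26,0,0,0],[0,-4.57,-0.26,0,0,0],[0,-4.56,-0.25,0,0,0],[3.5,0,0,0,0,0],[3.5,0,0,0,0,0],[3.5,0,0,0,0,0],[0,0,0,0,0,0]]}}

```text
time: 4.7
tcp_pos: [0.4614, 0.2535, 0.1224]
tcp_rot: [-0.699, -0.085, 0.705, -0.087]
wrist_force: [-0.7, -0.0, 0.6]
width: 0.0448
```

```bash
python3 -c "
from st import *
rep(target=[.464,.2572,.032])
a=capture('top');b=capture('scene')
o=np.hstack([cv2.resize(a['image'][210:330,140:260],(400,400),interpolation=2),cv2.resize(b['image'][220:340,360:480],(400,400),interpolation=2)])
cv2.imwrite('pics/p1.png',np.clip(o[:,:,::-1]*1.6,0,255))"
```

```text
t 4.7 tcp [0.4614 0.2535 0.1224] zyaw -166.01 tilt 0.53 w 0.0448 F [-0.67 -0.01  0.6 ] M [0.02 0.05 0.  ]
q [-0.2   0.4  -0.48  1.97  0.25  0.84 -2.14]
in rest mm [-134.4   -3.   122.4]
tool delta cm [ 9.03 -0.32 -0.42][ WARN:0@1.674] global loadsave.cpp:1063 imwrite_ Unsupported depth image for selected encoder is fallbacked to CV_8U.
```

View pics/p1.png

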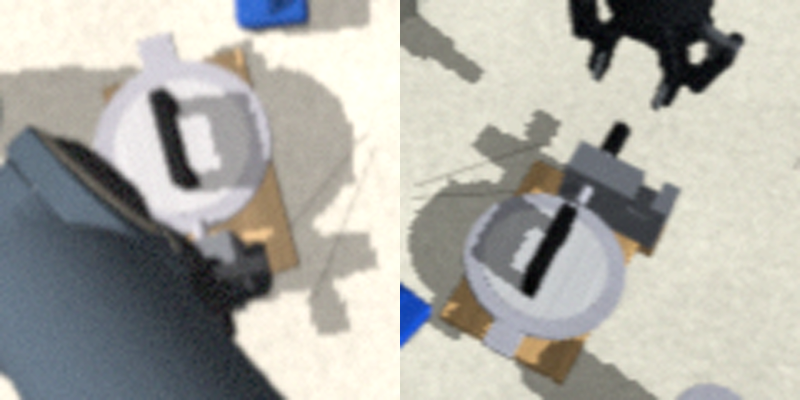

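Emit:
{"fn": "apply_moves", "kwargs": {"deltas": [[2.0,-0.3,-0.4,0,0,0],[0,0,0,0,0,0],[0,0,0,0,0,0]]}}

```text
time: 5.1
tcp_pos: [0.4682, 0.2599, 0.108]
tcp_rot: [0.703, 0.086, -0.701, 0.086]
wrist_force: [0.2, -0.4, 0.4]
width: 0.045
```

```bash
python3 -c "
from st import *
rep(target=[.464,.2572,.032])"
```

```text
t 5.1 tcp [0.4682 0.2599 0.108 ] zyaw -166.04 tilt 0.14 w 0.045 F [ 0.19 -0.4   0.4 ] M [-0.05 -0.04 -0.04]
q [-0.21  0.43 -0.47  1.97  0.27  0.8  -2.16]
in rest mm [-126.3    1.6  108. ]
tool delta cm [7.6  0.16 0.49]
```

Emit:
{"fn": "apply_moves", "kwargs": {"deltas": [[0,0.2,0.48,0,0,0],[2.5,0,0,0,0,0],[2.5,0,0,0,0,0],[2.5,0,0,0,0,0],[0,0,0,0,0,0],[0,0,0,0,0,0],[0,0,0,0,0,0]]}}

```text
time: 5.8
tcp_pos: [0.4642, 0.257, 0.033]
tcp_rot: [0.703, 0.086, -0.701, 0.086]
wrist_force: [0.3, -0.2, -0.5]
width: 0.0451
```

```bash
python3 -c "
from st import *
rep(target=[.464,.2572,.032])
b=capture('scene')
o=cv2.resize(b['image'][220:320,360:460],(600,600),interpolation=2)
cv2.imwrite('pics/p2.png',np.clip(o[:,:,::-1]*1.6,0,255).astype(np.uint8))"
```

```text
t 5.8 tcp [0.4642 0.257  0.033 ] zyaw -166.04 tilt 0.17 w 0.0451 F [ 0.33 -0.18 -0.47] M [ 0.01 -0.02 -0.02]
q [-0.26  0.54 -0.42  2.03  0.35  0.65 -2.23]
in rest mm [-130.9   -0.3   33. ]
tool delta cm [ 0.1  -0.03  0.01]
```

View pics/p2.png

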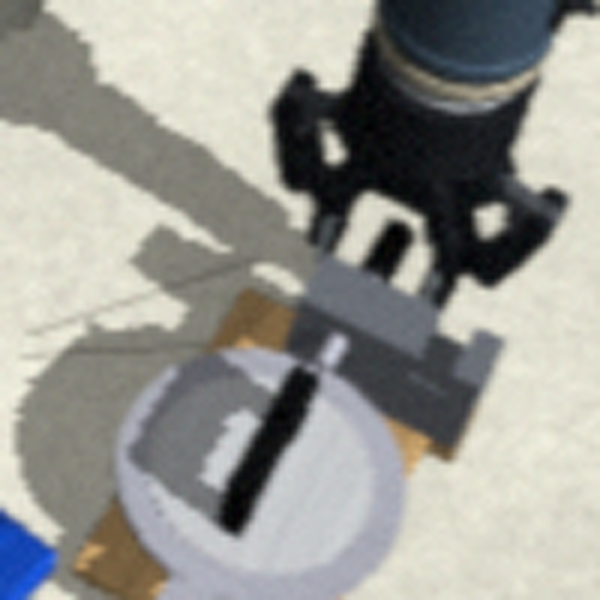

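Emit:
{"fn": "apply_moves", "kwargs": {"deltas": [[0,0,0,0,0,0],[0,0,0,0,0,0],[0,0,0,0,0,0],[0,0,0,0,0,0],[0,0,0,0,0,0],[0,0,0,0,0,0]], "claw": 0}}

```text
time: 6.45
tcp_pos: [0.4636, 0.2565, 0.0316]
tcp_rot: [0.702, 0.086, -0.702, 0.086]
wrist_force: [-0.1, -1.2, 4.4]
width: 0.0147
```

```bash
python3 -c "
from st import *
rep(target=[.464,.2572,.032])"
```

```text
t 6.45 tcp [0.4636 0.2565 0.0316] zyaw -166.03 tilt 0.05 w 0.0147 F [-0.09 -1.21  4.36] M [-0.13 -0.1  -0.  ]
q [-0.26  0.54 -0.41  2.03  0.35  0.64 -2.23]
in rest mm [-131.6   -0.6   31.6]
tool delta cm [-0.04 -0.06 -0.06]
```

Emit:
{"fn": "apply_moves", "kwargs": {"deltas": [[0,0,1,0,0,0],[0,0,1,0,0,0],[0,0,1,0,0,0],[0,0,1,0,0,0],[0,0,1,0,0,0],[0,0,0.7,0,0,0],[0,0,0,0,0,0],[0,0,0,0,0,0]]}}

```text
time: 7.25
tcp_pos: [0.4076, 0.2424, 0.0312]
tcp_rot: [-0.702, -0.086, 0.702, -0.086]
wrist_force: [0.3, -1.3, -0.7]
width: 0.015
```

```bash
python3 -c "
from st import *
rep()
b=capture('scene')
o=cv2.resize(b['image'][220:320,360:460],(600,600),interpolation=2)
cv2.imwrite('pics/p3.png',np.clip(o[:,:,::-1]*1.6,0,255).astype(np.uint8))"
```

```text
t 7.25 tcp [0.4076 0.2424 0.0312] zyaw -166.03 tilt 0.03 w 0.015 F [ 0.29 -1.28 -0.69] M [ 0.02  0.05 -0.  ]
q [-0.28  0.48 -0.42  2.15  0.35  0.58 -2.29]
in rest mm [-189.3   -0.7   31.2]
```

View pics/p3.png

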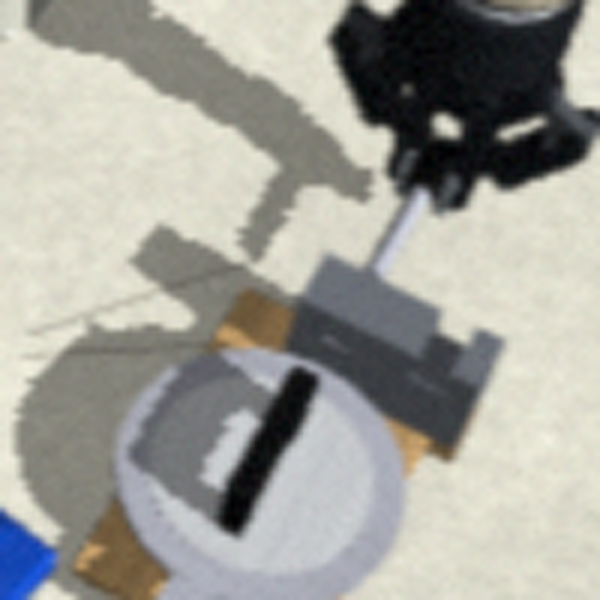

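Emit:
{"fn": "apply_moves", "kwargs": {"deltas": [[-1.5,0,0,0,0,0],[-1.5,0,0,0,0,0],[0,-1.5,0,0,0,0],[0,-1.5,0,0,0,0],[0,-1.5,0,0,0,0],[0,0,0,0,0,0],[0,0,0,0,0,0]]}}

```text
time: 8.0
tcp_pos: [0.3966, 0.2864, 0.0609]
tcp_rot: [-0.701, -0.086, 0.702, -0.087]
wrist_force: [0.1, -0.1, -1.0]
width: 0.0144
```

```bash
cat > look.py <<'E'
from st import *
import sys
s=rep()
n=sys.argv[1]
b=capture('scene'); P=cloud(b)
r=place_of(b,'pin_tip')[:2]; print([(np.round(np.array(k['location'])*[640,480],1),round(k['confidence'],2)) for k in r])
o=cv2.resize(b['image'][220:320,360:460],(600,600),interpolation=2)
cv2.imwrite('pics/'+n,np.clip(o[:,:,::-1]*1.6,0,255).astype(np.uint8))
# shank points: local frame, between gripper and tip
a=np.radians(14); O=np.array([.5911,.2889]); ex=np.array([np.cos(a),np.sin(a)]); ey=np.array([-ex[1],ex[0]])
L=np.stack([(P[...,:2]-O)@ex,(P[...,:2]-O)@ey,P[...,2]],-1)*1000
g=s['tcp_pos'][:2]-O; gx,gy=1000*g@ex,1000*g@ey
m=(b['range_z']>0)&(L[...,0]>gx+14)&(L[...,0]<gx+80)&(abs(L[...,1]-gy)<9)&(L[...,2]>float(sys.argv[2]))
q=L[m]; print(len(q)); q=q[np.argsort(q[:,0])]; print(q[::max(1,len(q)//14)].round(1))
E
python3 look.py p4.png 60
```

```text
t 8.0 tcp [0.3966 0.2864 0.0609] zyaw -165.95 tilt 0.06 w 0.0144 F [ 0.14 -0.09 -0.96] M [-0.03  0.02 -0.01]
q [-0.34  0.44 -0.46  2.1   0.31  0.66 -2.34]
in rest mm [-189.3   44.6   60.9]
[(array([437.1, 268.9]), 0.51)]
710
[[-175.2   43.3  415.6]
 [-170.3   43.9  404.8]
 [-163.    45.   402.4]
 [-156.2   39.8  405.4]
 [-154.    46.7  263.8]
 [-152.8   50.1  308.2]
 [-151.7   53.5  202.5]
 [-150.8   36.5  408.2]
 [-150.    43.6  400.5]
 [-149.1   51.8  212.6]
 [-146.1   38.5   78.5]
 [-138.9   41.6  390.4]
 [-135.2   52.   367.6]
 [-132.3   40.2  346.5]
 [-121.    39.8   81.9]]
```

View pics/p4.png

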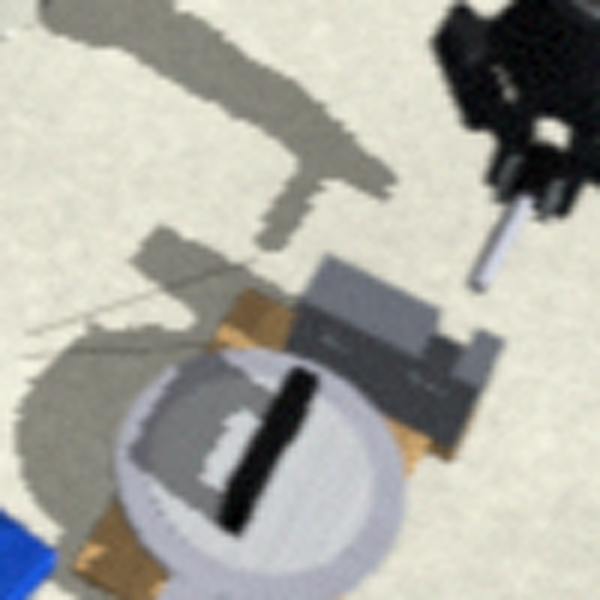

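```bash
cat > sh.py <<'E'
from st import *
import sys
lo,hi,x0,x1,y0,y1=map(float,sys.argv[1:7])
a=np.radians(14); O=np.array([.5911,.2889]); ex=np.array([np.cos(a),np.sin(a)]); ey=np.array([-ex[1],ex[0]])
b=capture('scene'); P=cloud(b)
L=np.stack([(P[...,:2]-O)@ex,(P[...,:2]-O)@ey,P[...,2]],-1)*1000
m=(b['range_z']>0)&(L[...,0]>x0)&(L[...,0]<x1)&(L[...,1]>y0)&(L[...,1]<y1)&(L[...,2]>lo)&(L[...,2]<hi)
q=L[m]; print(len(q)); q=q[np.argsort(q[:,0])]
p=np.polyfit(q[:,0],q[:,1],1); r=np.polyfit(q[:,0],q[:,2],1); xm=q[:,0].mean()
print('x range',q[:,0].min().round(1),q[:,0].max().round(1),'y mean',np.polyval(p,xm).round(1),'slope y,z',p[0].round(3),r[0].round(3),'z mean',q[:,2].mean().round(1))
E
python3 sh.py 65 92 -165 -100 30 58
```

```text
65
x range -164.3 -101.9 y mean 42.8 slope y,z 0.02 -0.159 z mean 81.9
```

```bash
python3 sh.py 65 95 -152 -108 30 58;  python3 sh.py 65 95 -152 -130 30 58; python3 sh.py 65 95 -130 -110 30 58
```

```text
47
x range -151.4 -113.7 y mean 42.6 slope y,z 0.021 -0.021 z mean 83.6
24
x range -151.2 -130.0 y mean 42.2 slope y,z -0.02 0.041 z mean 84.4
21
x range -129.5 -113.9 y mean 42.5 slope y,z 0.157 -0.311 z mean 82.5
```

Run:
```python
from st import *
a=np.radians(14); O=np.array([.5911,.2889]); ex=np.array([np.cos(a),np.sin(a)]); ey=np.array([-ex[1],ex[0]])
b=capture('scene')
for y in (37,45,53):
    for x in (-105,-75):
        X=np.array([*(O+ex*x/1000+ey*y/1000),.068]); u=proj(b,X); print(x,y,u.round(1),((u-[360,220])*6).round(0))
for x in (-189+16,-117):
    X=np.array([*(O+ex*x/1000+ey*44.6/1000),.080]); u=proj(b,X); print('pin',x,((u-[360,220])*6).round(0))
P=cloud(b);L=np.stack([(P[...,:2]-O)@ex,(P[...,:2]-O)@ey,P[...,2]],-1)*1000
m=(L[...,0]>-103)&(L[...,0]<-73)&(L[...,1]>20)&(L[...,1]<70)&(L[...,2]>64)&(L[...,2]<73)
print(np.histogram(L[m][:,1],np.arange(20,72,2)))
```

```text
-105 37 [433.6 271.5] [442. 309.]
-75 37 [429.1 279.5] [414. 357.]
-105 45 [436.3 272.8] [458. 317.]
-75 45 [431.8 280.8] [431. 365.]
-105 53 [439.  274.2] [474. 325.]
-75 53 [434.5 282.2] [447. 373.]
pin -173 [522. 197.]
pin -117 [473. 283.]
(array([7, 8, 8, 8, 7, 7, 6, 6, 2, 0, 0, 0, 0, 0, 0, 1, 7, 6, 6, 6, 9, 7,
       7, 0, 0]), array([20, 22, 24, 26, 28, 30, 32, 34, 36, 38, 40, 42, 44, 46, 48, 50, 52,
       54, 56, 58, 60, 62, 64, 66, 68, 70]))
```

Emit:
{"fn": "apply_moves", "kwargs": {"deltas": [[0,-0.08,-1.0,0,0,0],[0,0,-1.2,0,0,0],[0,0,-1.2,0,0,0],[0,0,-1.2,0,0,0],[0,0,-1.2,0,0,0],[0,0,0,0,0,0],[0,0,0,0,0,0]]}}

```text
time: 9.05
tcp_pos: [0.453, 0.3009, 0.061]
tcp_rot: [-0.702, -0.086, 0.702, -0.086]
wrist_force: [0.5, 0.3, -0.6]
width: 0.0144
```

```bash
python3 look.py p5.png 60 | head -4; python3 sh.py 73 95 -108 -55 30 58
```

```text
t 9.05 tcp [0.453  0.3009 0.061 ] zyaw -166.04 tilt 0.04 w 0.0144 F [ 0.54  0.3  -0.62] M [-0.03  0.02  0.01]
q [-0.32  0.51 -0.44  1.98  0.32  0.72 -2.28]
in rest mm [-131.1   45.1   61. ]
[(array([275.3, 197. ]), 0.64), (array([428.8, 281.5]), 0.44)]
63
x range -107.8 -57.2 y mean 44.3 slope y,z 0.011 -0.011 z mean 84.3
```

View pics/p5.png

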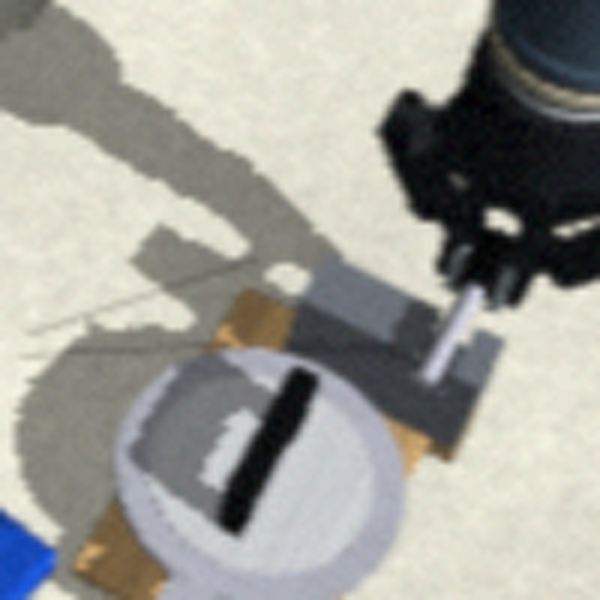

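Emit:
{"fn": "apply_moves", "kwargs": {"deltas": [[0.8,0,0,0,0,0],[0.8,0,0,0,0,0],[0.5,0,0,0,0,0],[0,0,0,0,0,0],[0,0,0,0,0,0]]}}

```text
time: 9.7
tcp_pos: [0.453, 0.301, 0.04]
tcp_rot: [-0.702, -0.086, 0.702, -0.086]
wrist_force: [-0.3, -0.2, -0.8]
width: 0.0148
```

```bash
python3 look.py p6.png 60 | head -3
```

```text
t 9.7 tcp [0.453 0.301 0.04 ] zyaw -166.02 tilt 0.03 w 0.0148 F [-0.28 -0.24 -0.85] M [-0.02  0.01  0.01]
q [-0.34  0.54 -0.42  1.99  0.35  0.68 -2.3 ]
in rest mm [-131.1   45.1   40. ]
```

View pics/p6.png

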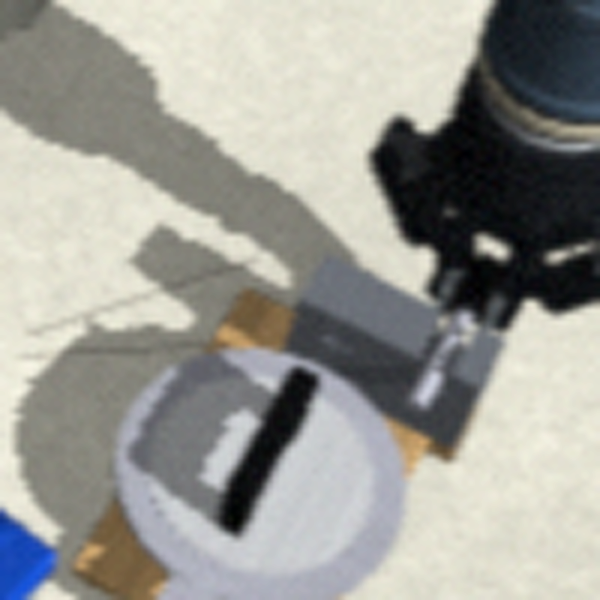

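Emit:
{"fn": "apply_moves", "kwargs": {"deltas": [[0.15,0,0,0,0,0],[0.15,0,0,0,0,0],[0.1,0,0,0,0,0],[0,0,0,0,0,0],[0,0,0,0,0,0]]}}

```text
time: 10.3
tcp_pos: [0.4532, 0.3009, 0.0363]
tcp_rot: [0.702, 0.086, -0.702, 0.086]
wrist_force: [0.3, -0.0, -1.0]
width: 0.0146
```

Emit:
{"fn": "apply_moves", "kwargs": {"deltas": [[0.08,0,0,0,0,0],[0,0,0,0,0,0],[0,0,0,0,0,0]]}}

```text
time: 10.6
tcp_pos: [0.4531, 0.301, 0.0358]
tcp_rot: [0.702, 0.086, -0.702, 0.086]
wrist_force: [-1.2, -2.0, 3.8]
width: 0.0144
```

Emit:
{"fn": "apply_moves", "kwargs": {"deltas": [[0,0,0,0,0,0],[0,0,0,0,0,0],[0,0,0,0,0,0],[0,0,0,0,0,0],[0,0,0,0,0,0]], "claw": 4}}

```text
time: 11.1
tcp_pos: [0.4531, 0.301, 0.0354]
tcp_rot: [-0.702, -0.086, 0.702, -0.086]
wrist_force: [-0.4, 0.4, 0.3]
width: 0.0403
```

```bash
python3 look.py p7.png 60 | head -3;python3 sh.py 52 64 -103 -55 39 50
```

```text
t 11.1 tcp [0.4531 0.301  0.0354] zyaw -166.03 tilt 0.0 w 0.0403 F [-0.38  0.4   0.3 ] M [ 0.   -0.01 -0.02]
q [-0.34  0.55 -0.42  1.99  0.35  0.67 -2.31]
in rest mm [-130.9   45.1   35.4]
56
x range -102.9 -55.8 y mean 44.0 slope y,z 0.013 -0.005 z mean 59.2
```

View pics/p7.png

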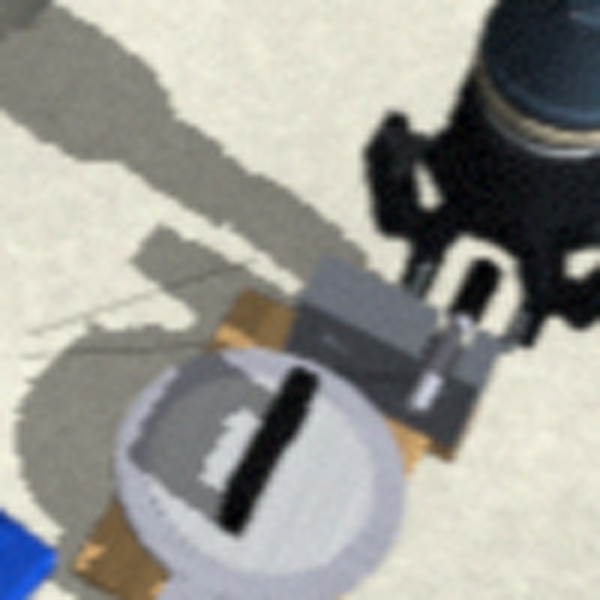

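Emit:
{"fn": "apply_moves", "kwargs": {"deltas": [[-1,0,0,0,0,0],[-2,0,0,0,0,0],[-3,0,0,0,0,0],[-3,0,0,0,0,0],[-2,0,0,-0.021,0,0],[0,0,0,0,0,0],[0,0,0,0,0,0]]}}

```text
time: 11.95
tcp_pos: [0.4531, 0.3009, 0.146]
tcp_rot: [0.701, 0.093, -0.701, 0.093]
wrist_force: [0.1, 0.3, 0.3]
width: 0.0396
```

```bash
python3 -c "
from st import *
rep(target=[.5907,.2885,.054])";python3 sh.py 52 64 -103 -55 39 50
```

```text
t 11.95 tcp [0.4531 0.3009 0.146 ] zyaw -164.85 tilt 0.06 w 0.0396 F [0.14 0.28 0.31] M [-0.04 -0.04  0.02]
q [-0.27  0.4  -0.5   1.91  0.24  0.89 -2.19]
in rest mm [-131.   45.  146.]
tool delta cm [  9.21   4.79 -12.94]
58
x range -102.4 -57.4 y mean 44.2 slope y,z -0.003 -0.034 z mean 59.0
```

Emit:
{"fn": "apply_moves", "kwargs": {"deltas": [[0,1.2,-3.24,0,0,0],[0,1.2,-3.24,0,0,0],[0,1.2,-3.24,0,0,0],[0,1.19,-3.22,0,0,0],[2,0,0,0,0,0],[0,0,0,0,0,0],[0,0,0,0,0,0]]}}

```text
time: 12.7
tcp_pos: [0.589, 0.2886, 0.124]
tcp_rot: [-0.7, -0.093, 0.702, -0.094]
wrist_force: [0.1, -0.6, 0.7]
width: 0.0403
```

```bash
python3 -c "
from st import *
rep(target=[.5907,.2885,.054])
b=capture('scene')
o=cv2.resize(b['image'][220:340,340:460],(600,600),interpolation=2)
cv2.imwrite('pics/p8.png',np.clip(o[:,:,::-1]*1.6,0,255).astype(np.uint8))"
```

```text
t 12.7 tcp [0.589  0.2886 0.124 ] zyaw -164.77 tilt 0.22 w 0.0403 F [ 0.11 -0.55  0.73] M [ 0.05 -0.01  0.01]
q [-0.21  0.58 -0.44  1.66  0.29  0.97 -2.06]
in rest mm [ -2.2   0.2 124. ]
tool delta cm [ 7.    0.05 -0.19]
```

View pics/p8.png

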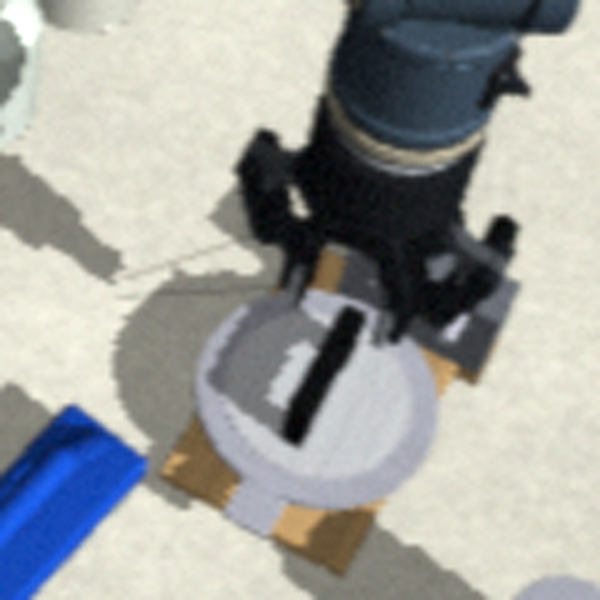

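Fingers straddle the bar (bar at ~(325,375), fingertips (295,290)/(390,335)). Descend.

Emit:
{"fn": "apply_moves", "kwargs": {"deltas": [[2,0,0,0,0,0],[2,0,0,0,0,0],[2,0,0,0,0,0],[1,0,0,0,0,0],[0,0,0,0,0,0],[0,0,0,0,0,0],[0,0,0,0,0,0]]}}

```text
time: 13.45
tcp_pos: [0.5912, 0.2893, 0.0569]
tcp_rot: [0.702, 0.094, -0.7, 0.093]
wrist_force: [0.2, -0.9, 0.3]
width: 0.0399
```

```bash
python3 -c "
from st import *
rep(target=[.5907,.2885,.054])
b=capture('scene')
o=cv2.resize(b['image'][220:340,340:460],(600,600),interpolation=2)
cv2.imwrite('pics/p9.png',np.clip(o[:,:,::-1]*1.6,0,255).astype(np.uint8))"
```

```text
t 13.45 tcp [0.5912 0.2893 0.0569] zyaw -164.82 tilt 0.14 w 0.0399 F [ 0.25 -0.91  0.31] M [ 0.    0.04 -0.01]
q [-0.23  0.66 -0.41  1.7   0.33  0.85 -2.1 ]
in rest mm [ 0.2  0.3 56.9]
tool delta cm [0.29 0.06 0.07]
```

View pics/p9.png

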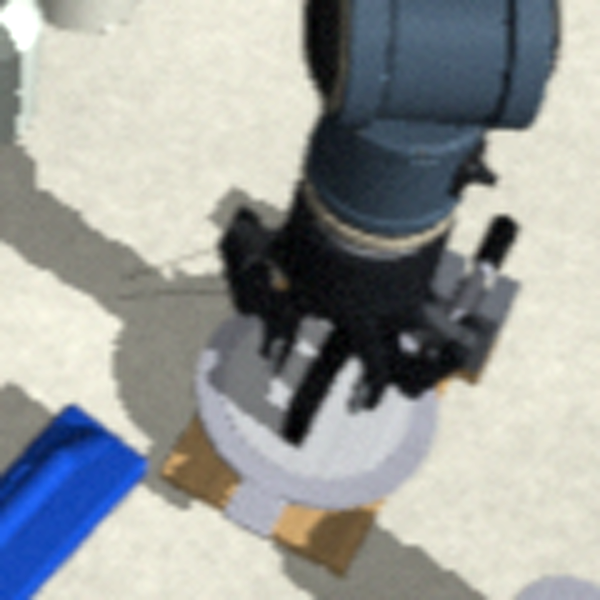

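Emit:
{"fn": "apply_moves", "kwargs": {"deltas": [[0.2,0,0,0,0,0],[0,0,0,0,0,0],[0,0,0,0,0,0],[0,0,0,0,0,0],[0,0,0,0,0,0],[0,0,0,0,0,0],[0,0,0,0,0,0]], "claw": 0, "grip_force": 70}}

```text
time: 14.2
tcp_pos: [0.5908, 0.2889, 0.054]
tcp_rot: [0.701, 0.093, -0.701, 0.093]
wrist_force: [-0.8, -0.3, 5.9]
width: 0.0127
```

Emit:
{"fn": "apply_moves", "kwargs": {"deltas": [[-0.5,0,0,0,0,0],[-1,0,0,0,0,0],[-1.5,0,0,0,0,0],[-2,0,0,0,0,0],[-3,0,0,0,0,0],[-3,0,0,0,0,0],[-3,0,0,0,0,0],[-2,0,0,0,0,0],[0,0,0,0,0,0],[0,0,0,0,0,0]]}}

```text
time: 15.2
tcp_pos: [0.5903, 0.2884, 0.2136]
tcp_rot: [0.701, 0.093, -0.701, 0.093]
wrist_force: [0.5, -0.7, -4.4]
width: 0.0126
```

```bash
python3 -c "
from st import *
rep()
b=capture('scene'); save(b,'p10.png')
c=capture('top'); save(c,'p10t.png')
for cc in (b,c):
  P=cloud(cc); m=(cc['range_z']>0)&(P[...,2]>.17)&(P[...,2]<.24)&(np.hypot(P[...,0]-.62,P[...,1]-.29)<.12)&(cc['image'].min(-1)>90)
  q=P[m]; 
  if len(q)<30: print(len(q)); continue
  A=np.c_[q[:,:2],np.ones(len(q))]; s=np.linalg.lstsq(A,q[:,2],rcond=None)[0]; r=abs(q[:,2]-A@s); k=r<.004; s=np.linalg.lstsq(A[k],q[k,2],rcond=None)[0]; print(len(q),k.sum(),'plane',s.round(3),q[k].mean(0).round(4))
"; python3 sh.py 52 64 -103 -55 39 50
```

```text
t 15.2 tcp [0.5903 0.2884 0.2136] zyaw -164.83 tilt 0.02 w 0.0126 F [ 0.48 -0.68 -4.38] M [-0.04  0.    0.04]
q [-0.19  0.5  -0.47  1.58  0.24  1.12 -2.02]
in rest mm [ -1.   -0.3 213.6]
1100 1071 plane [-0.008 -0.007  0.21 ] [0.6134 0.3085 0.2025]
445 437 plane [-0.015 -0.01   0.21 ] [0.6187 0.258  0.1987]
4
x range -67.0 -56.6 y mean 47.2 slope y,z -0.299 0.129 z mean 57.2
```

View pics/p10.png

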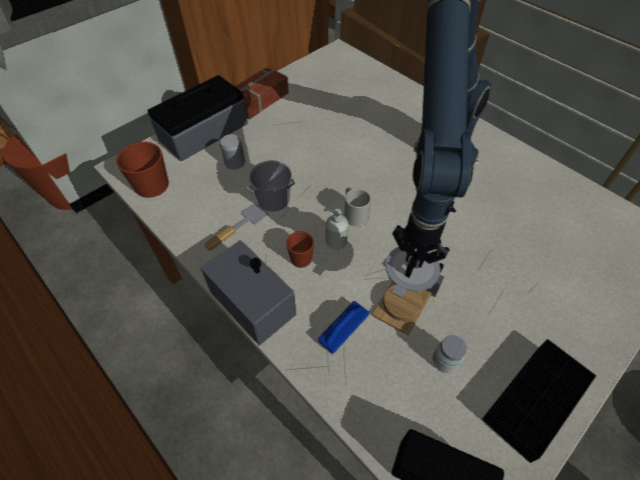

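Emit:
{"fn": "apply_moves", "kwargs": {"deltas": [[0,0,0,0.076,0,0],[0,0,0,0.076,0,0],[0,0,0,0.075,0,0],[0,1,0.03,0,0,0],[0,2,0.05,0,0,0],[0,3,0.08,0,0,0],[0,4,0.1,0,0,0],[0,4,0.1,0,0,0],[0,4,0.1,0,0,0],[0,4,0.1,0,0,0]]}}

```text
time: 16.35
tcp_pos: [0.5925, 0.0659, 0.2127]
tcp_rot: [-0.706, -0.014, 0.707, -0.014]
wrist_force: [0.8, -0.6, -3.0]
width: 0.013
```

Emit:
{"fn": "apply_moves", "kwargs": {"deltas": [[0,4,0.1,0,0,0],[0,4,0.1,0,0,0],[0,4,0.1,0,0,0],[0,4,0.1,0,0,0],[0,4,0.1,0,0,0],[0,4,0.1,0,0,0],[0,4,0.1,0,0,0],[0,2,0.05,0,0,0],[0,1,0.03,0,0,0],[0,0,0,0,0,0]]}}

```text
time: 17.35
tcp_pos: [0.5962, -0.2432, 0.2127]
tcp_rot: [-0.706, -0.013, 0.708, -0.013]
wrist_force: [-0.4, 0.3, -3.7]
width: 0.0127
```

Emit:
{"fn": "apply_moves", "kwargs": {"deltas": [[0,0,0,0,0,0],[0,0,0,0,0,0],[0,0,0,0,0,0]]}}

```text
time: 17.65
tcp_pos: [0.5975, -0.2396, 0.2137]
tcp_rot: [0.707, 0.015, -0.707, 0.014]
wrist_force: [-0.3, 0.2, -3.3]
width: 0.0131
```

```bash
python3 -c "
from st import *
rep(target=[.5969,-.2518,.142])
b=capture('scene'); save(b,'p11.png')
c=capture('top'); save(c,'p11t.png')
o=np.hstack([cv2.resize(b['image'][130:250,210:330],(400,400),interpolation=2),cv2.resize(c['image'][170:290,350:470],(400,400),interpolation=2)])
cv2.imwrite('pics/p11z.png',np.clip(o[:,:,::-1]*1.6,0,255).astype(np.uint8))
for cc in (b,c):
  P=cloud(cc); m=(cc['range_z']>0)&(P[...,2]>.17)&(P[...,2]<.24)&(np.hypot(P[...,0]-.62,P[...,1]+.25)<.12)&(cc['image'].min(-1)>80)
  q=P[m]
  A=np.c_[q[:,:2],np.ones(len(q))]; s=np.linalg.lstsq(A,q[:,2],rcond=None)[0]; r=abs(q[:,2]-A@s); k=r<.004; s=np.linalg.lstsq(A[k],q[k,2],rcond=None)[0]; print(len(q),k.sum(),'plane',s.round(3),q[k].mean(0).round(4))
  P2=(P[...,2]>.105)&(P[...,2]<.118)&(np.hypot(P[...,0]-.67,P[...,1]+.25)<.02)
  print('ear',P[P2].mean(0).round(4),P2.sum())
"; python3 sh.py 52 64 -103 -55 39 50
```

```text
t 17.65 tcp [ 0.5975 -0.2396  0.2137] zyaw -177.66 tilt 0.03 w 0.0131 F [-0.25  0.22 -3.31] M [-0.    0.03  0.04]
q [ 0.52  0.45 -0.29  1.62  0.14  1.09 -1.33]
in rest mm [-121.6 -514.3  213.7]
tool delta cm [7.17 1.22 0.12]
800 768 plane [-0.005 -0.003  0.205] [ 0.6116 -0.2219  0.2032]
ear [ 0.6714 -0.2474  0.1134] 61
1681 1592 plane [-0.005  0.001  0.203] [ 0.5863 -0.2282  0.2002]
ear [nan nan nan] 0
55
x range -102.1 -56.2 y mean 44.2 slope y,z 0.022 -0.003 z mean 59.2<string>:13: RuntimeWarning: Mean of empty slice.
  ret = um.true_divide(
```

View pics/p11z.png

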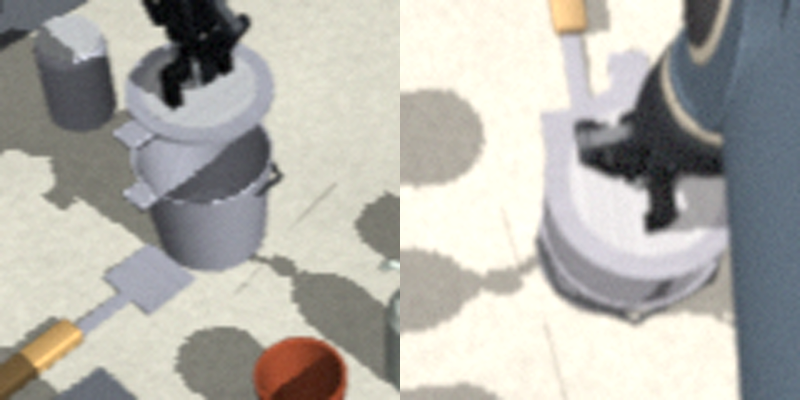

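Emit:
{"fn": "apply_moves", "kwargs": {"deltas": [[0,0.6,0.06,0,0,0],[0,0.6,0.06,0,0,0],[1.0,0,0,0,0,0],[1.5,0,0,0,0,0],[1.5,0,0,0,0,0],[1.0,0,0,0,0,0],[0,0,0,0,0,0],[0,0,0,0,0,0],[0,0,0,0,0,0]]}}

```text
time: 18.7
tcp_pos: [0.597, -0.2536, 0.1642]
tcp_rot: [0.707, 0.013, -0.706, 0.014]
wrist_force: [0.3, 0.7, -3.3]
width: 0.0129
```

```bash
cat > fin.py <<'E'
from st import *
from fit import circ,rect
import sys
s=rep(target=[.5969,-.2518,.142])
b=capture('scene'); c=capture('top')
o=np.hstack([cv2.resize(b['image'][140:230,225:315],(400,400),interpolation=2),cv2.resize(c['image'][170:290,350:470],(400,400),interpolation=2)])
cv2.imwrite('pics/'+sys.argv[1],np.clip(o[:,:,::-1]*1.6,0,255).astype(np.uint8))
zt=s['tcp_pos'][2]-.02+.008
for n,cc in (('scene',b),('top',c)):
  P=cloud(cc); d=np.hypot(P[...,0]-.5969,P[...,1]+.2518)
  m=(cc['range_z']>0)&(abs(P[...,2]-zt)<.006)&(d<.11)&(cc['image'].min(-1)>60)
  q=P[m]; e=np.hypot(q[:,0]-.5969,q[:,1]+.2518)
  A=np.c_[q[:,:2],np.ones(len(q))]; p=np.linalg.lstsq(A,q[:,2],rcond=None)[0]
  print(n,len(q),'plane',p.round(3),'z',np.median(q[:,2]).round(4))
  hull=cv2.convexHull((q[e<.069,:2]*1000).astype(np.float32))[:,0]/1000.
  print(' circ',circ(hull),'tab',q[e>.071].mean(0).round(4) if (e>.071).any() else None,(e>.071).sum())
  m=(cc['range_z']>0)&(abs(P[...,2]-.112)<.004)&(d>.069)&(d<.09)&(P[...,0]>.63)
  if m.sum(): print(' ear',P[m].mean(0).round(4),m.sum())
E
python3 fin.py p12.png
```

```text
t 18.7 tcp [ 0.597  -0.2536  0.1642] zyaw -177.83 tilt 0.09 w 0.0129 F [ 0.34  0.68 -3.33] M [-0.01  0.01  0.03]
q [ 0.53  0.5  -0.27  1.66  0.16  1.   -1.33]
in rest mm [-125.5 -527.8  164.2]
tool delta cm [ 2.22 -0.18  0.01]
scene 837 plane [-0.009 -0.011  0.157] z 0.1537
 circ (array([ 0.5999, -0.2532]), np.float64(0.06512899313778568)) tab [ 0.678  -0.2508  0.152 ] 52
 ear [ 0.6744 -0.2488  0.113 ] 43
top 1527 plane [-0.005 -0.001  0.153] z 0.1508
 circ (array([ 0.5976, -0.2525]), np.float64(0.0646289891148509)) tab [ 0.6755 -0.2508  0.1494] 76
 ear [ 0.6738 -0.2412  0.1102] 19
```

View pics/p12.png

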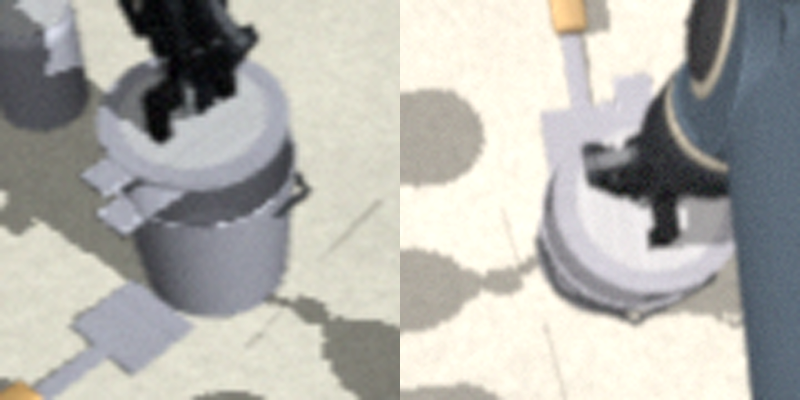

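Emit:
{"fn": "apply_moves", "kwargs": {"deltas": [[0.7,-0.1,0.15,0,0,0],[0.7,0,0,0,0,0],[0.5,0,0,0,0,0],[0.2,0,0,0,0,0],[0,0,0,0,0,0],[0,0,0,0,0,0],[0,0,0,0,0,0],[0,0,0,0,0,0],[0,0,0,0,0,0],[0,0,0,0,0,0]]}}

```text
time: 19.8
tcp_pos: [0.595, -0.2526, 0.1427]
tcp_rot: [0.707, 0.013, -0.707, 0.013]
wrist_force: [0.6, 0.9, -2.1]
width: 0.0125
```

```bash
python3 fin.py p13.png;  python3 sh.py 52 64 -103 -55 39 50; python3 -c "
from h import *
b=capture('scene'); save(b,'p13f.png')"
```

```text
t 19.8 tcp [ 0.595  -0.2526  0.1427] zyaw -177.83 tilt 0.02 w 0.0125 F [ 0.58  0.85 -2.12] M [ 0.01  0.01 -0.01]
q [ 0.53  0.52 -0.27  1.68  0.16  0.96 -1.33]
in rest mm [-127.3 -526.3  142.7]
tool delta cm [ 0.07 -0.07 -0.2 ]
scene 814 plane [-0.006 -0.008  0.134] z 0.1323
 circ (array([ 0.5987, -0.2522]), np.float64(0.064757465645304)) tab [ 0.6771 -0.249   0.1308] 43
 ear [ 0.6753 -0.2446  0.113 ] 26
top 1465 plane [-0.006 -0.002  0.132] z 0.1291
 circ (array([ 0.5962, -0.2523]), np.float64(0.06532295809704966)) tab [ 0.6746 -0.2492  0.1279] 63
 ear [ 0.6708 -0.2373  0.1103] 11
57
x range -102.4 -55.1 y mean 44.6 slope y,z -0.02 0.032 z mean 59.0
```

View pics/p13.png

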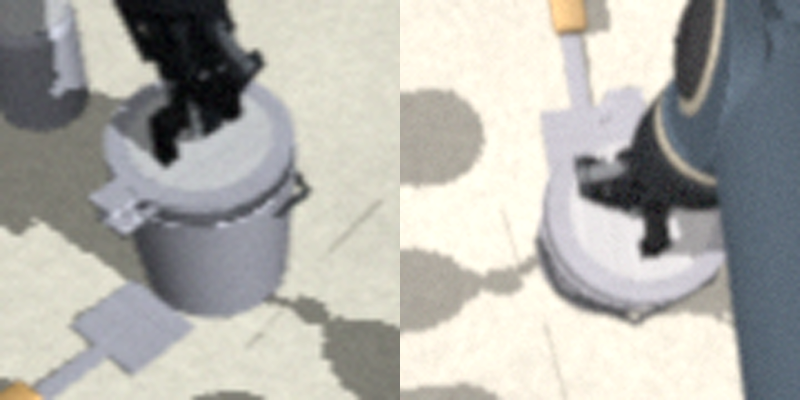

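View pics/p13f.png

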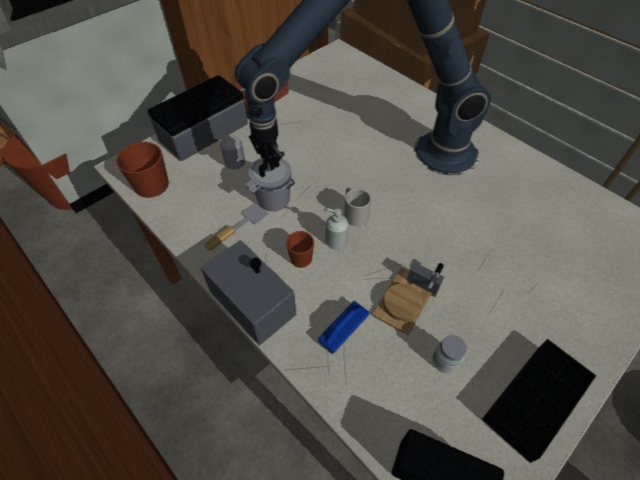

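```bash
python3 -c "
from plant import *
print(sign_off()); s=state(); print(s['time'],s['tcp_pos'],s['wrist_force'],s['width'])"
```

```text
the job is handed in; nothing more can be done
None
the job is handed in; nothing more can be done
```

I drew the keeper pin out of its bore and laid it in the notch. I then gripped the lid by its handle, carried it over the things in between, and handed the job in at about 20 s while still holding it above the pail.

Last checks, taken just before handing in:

- **Lid centring:** the lid's centre is within about 1.5 mm of the pail's axis in both cameras.
- **Lid tab:** it is turned over the ear to within a few millimetres. The ear was partly hidden by then, so this uses the ear direction measured before the carry.
- **Lid height and level:** the underside is about 10–12 mm above the rim, tilted less than 1°. The cameras differ by about 3 mm in height; the top one reads 9 mm before correcting for its 2–3 mm low reading elsewhere.
- **Grip and contact:** the fingers hold at about 12.5 mm opening, and the wrist force shows no sign of contact with the pail.
- **Pin:** the shank lies level, with its axis about 55 mm up. It is within about 1 mm of the notch's middle and under 2–3° off line. The grip was released at about 131 mm behind the rest's origin.
- **Bystanders:** none looked moved in the last picture. I compared this by eye and did not measure it.

No check failed.

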